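# Turn the reagent carousel to the yellow bottle

## Robot

A 6-joint arm with a two-finger parallel gripper is mounted at the origin on the work surface. World frame = base frame: x ahead of the robot, y to its left, z up, the work surface at z = 0. Lengths are in m, angles in rad, forces in N, time in s.
With the tool pointing down it reaches from about 0.4 to 0.825 m from the base axis. Payload 7 kg.
Tool frame: the origin (TCP) lies on the centre line of the jaws, within the pads' length; the fingertips stand 22 mm ahead of it and the grasp point (between the pads) lies 3 mm ahead of it; z points along the fingers, y is the direction in which the jaws open and shut (so a half turn about z gives the same grasp; the last joint's range is limited). The gripper opens to 88 mm and grips with 3 to 60 N. Pads are 19 mm wide; open, the fingers measure 130 mm over their backs; the gripper's body (78 mm by 193 mm) begins 47 mm behind the grasp point.
Start: joints at [-0.989, 0.359, 0.012, 0, -1.224, -0.288], TCP at [0.195, -0.646, 0.249] pointing down, gripper open.
Joint ranges: [-3.07, 3.07], [-1.43, 2.12], [-1.02, 1.25], [-3.03, 1.67], [-3.05, -0], [-3.03, 3.03]. Speed limits (rad/s): [2.39, 2.39, 3.01, 3.14, 3.14, 3.14].

## Interface

Orientations are given as [roll, pitch, yaw] about the fixed x, y, z axes, in that order (R = Rz(yaw) Ry(pitch) Rx(roll)).
In Python, from station import arm gives the robot as it stands. The module is installed in compiled form; this text tells all that it offers.
- The arm moves only by the tool arm_command, never from a script. Its argument "motion" is a list of rows, each a list of 3 entries, a list of its own where there are three numbers: the shift along the tool's x, y, z in mm, then the turn, a rotation vector about the tool's x, y, z in degrees, then the opening, from 0 (shut) to 1 (fully open). In form: [[[tx, ty, tz], [wx, wy, wz], grip], ...]. A call has 1 to 20 rows; each row shifts and turns the commanded pose from where the row before left it, along the tool's axes as they then stand; what a row does not reach is not made up. A row lasts 1/12 s, in which the tool goes at most 41.7 mm and 7.16 degrees, less where a joint would pass 70% of its speed; a pose out of reach is approached as far as the arm can. A call is refused whole if a number of a shift passes 41.7 or a number of a turn 7.16, either way. A call with a gripper value outside its range is refused whole. The fingers move at their own pace and stop on an object; "newtons" is the grip in N (left out, the last holds). Time passes only in rows, so rows that do not move let the fingers close. It gives the time, the measured TCP pose, the force and the opening at its end, in the units of the state.
- arm.get_state(): the state, without advancing time (a new reading comes with each control period).
- arm.grab_frame(name): name is "side" or "top" or "wrist"; returns the picture (400x640x3 uint8, red, green, blue); there is no depth.
- arm.camera_info(name): a dict with "fov_y" (degrees; the focal length in pixels is half the picture's height over the tangent of half this angle, whatever the lens; pixels are square), "cx", "cy" (the principal point, pixels), "k1" (the pictures are not rectified: a ray, as slopes to the right and down, at radius r is drawn at 1 + k1 r^2 times it, then the intrinsics apply), "view" (4x4, takes a point from world to camera coordinates); the wrist camera has in their place "tool_from_camera" (4x4, takes a point from camera to tool coordinates, whose origin is the TCP and whose axes are the flange's). Camera axes: x right, y down, z forward; pixel columns grow to the right and rows downward; lengths in m; the calibration is good to about 2 mm. A picture is of the moment at which its call begins: read the wrist's pose just before it. camera_info takes no time and is no camera call.
- arm.job_done(): hands the job in, once; it reports no verdict.
The state is a dict: "t": time; "q": joint angles; "qd": joint speeds; "joint_efforts": joint torques, N m; "eef_pos": TCP position; "ee_rot": TCP orientation; "force": force on the tool from outside, world axes, zero at the start; "moment": the same for the moment, N m; "width": finger opening in m.
Only numpy, scipy, OpenCV 4.12 (cv2) and the standard library are available. Lean on these libraries where they do the work, as an engineer would, in place of code of your own. Each camera call takes 0.05 s, during which the arm holds its last target. There are 200 camera calls.

## Task

Turn the reagent carousel by gently pushing the blue posts at its rim with the fingertips until the bottle with the yellow cap stands at the front, in line with the red arrow on the foot, then leave it at rest there and draw the hand clear. Do not grip the posts, do not touch or lift any of the bottles, and leave everything else on the bench where it is.

Things in the scene. Friction and masses are not known exactly. Their poses are not given: they have to be found in the camera images.
- foot: fixed foot of the bottle carousel: grey disc 220 mm across and 12 mm thick with a white tongue 70 mm wide whose end lies 245 mm from the axis; a red arrow on it points at the axis, and a red upright tab (30 mm wide, top 67 mm above the bench) stands at its end. Origin: on the turning axis, at bench height. -x points along the tongue, to the front (roughly towards the robot)
- arrow (a point): tip of the red arrow on the tongue, 158 mm from the turning axis, 14 mm above the bench
- platter: grey turntable disc, 300 mm across, 12 mm thick, its top 42 mm above the bench. Origin on the turning axis at its underside, z up. It turns endlessly both ways with a light drag (0.2 N m: 1.5 N at the posts) and stays where it is left. Six white ring wells (51 mm outside, 14 mm tall) 80 mm from the axis, at 0, 60 .. 300 degrees from its x axis; five hold a bottle, one is empty
- post0 (a point): top of one of the six upright blue push posts near the platter's rim: 12 mm thick, 45 mm tall over the disc (tops 87 mm above the bench), 140 mm from the axis. This one stands at 30 degrees from the platter's x axis towards its y axis (counterclockwise from above), the others at 90, 150, 210, 270 and 330
- knob_top (a point): top of the black knob on the turning axis, 32 mm thick, 76 mm above the bench
- bottle_yellow: the wanted bottle: amber, with bright yellow cap and yellow label; loose, standing in a well, 38 mm thick and 62 mm tall with its top 104 mm above the bench. Origin under its centre; z is its own upright axis
- bottle_white1: amber bottle, white cap, white label; loose, standing in a well, 38 mm thick and 62 mm tall with its top 104 mm above the bench. Origin under its centre; z is its own upright axis
- bottle_white2: white bottle, white cap, white label; loose, standing in a well, 38 mm thick and 62 mm tall with its top 104 mm above the bench. Origin under its centre; z is its own upright axis
- bottle_black1: amber bottle, black cap, white label; loose, standing in a well, 38 mm thick and 62 mm tall with its top 104 mm above the bench. Origin under its centre; z is its own upright axis
- bottle_black2: green bottle, black cap, white label; loose, standing in a well, 38 mm thick and 62 mm tall with its top 104 mm above the bench. Origin under its centre; z is its own upright axis
- wash_bottle: loose white wash bottle with red top and spout, 64 mm thick, 168 mm tall, beside the carousel; origin under its centre
- beaker: loose glass beaker, 72 mm wide, 85 mm tall, beside the carousel on the other side; origin under its centre
- amber_bottle: loose amber reagent bottle, yellow label, black cap, 72 mm thick, 160 mm tall, standing on the bench; origin under its centre
- slide_box: loose blue slide box 100 x 80 x 35 mm lying on the bench; origin under its centre

How it is judged:
By the outcome, as a careful person would: the job done as asked, in the order asked, and still so for the second after the job is handed in, with the robot touching nothing.
It also fails if it takes over 67 s, if anything falls off the work surface, if the arm or the gripper's body presses on something with over 40 N, if the wrist force passes 120 N, or if a joint passes its speed limit or range.

## Working session

There is one attempt and no reset: what is moved stays moved. The work goes in short steps, Python scripts to look and compute and a tool call to move; the robot and the scene stay as the last step left them, time stands still between calls to the robot, and variables do not carry over. Pictures are saved under pics/ and viewed, on a budget of 10 in all, crops included, one or two more only if the job needs it, and the job is handed in when it is done.

Besides the shell and the picture viewer there is one more tool, called after ">>>" by a JSON object that holds its "fn" and its "kwargs". arm_command: Moves the arm, as the interface text tells. Its arguments: {"type":"object","properties":{"motion":{"type":"array","items":{"type":"array"}},"newtons":{"type":"number"}},"required":["motion"]}

```bash
mkdir -p pics; cat > h.py <<'E'
import numpy as np, cv2
from station import arm
def save(n,img): cv2.imwrite('pics/'+n,cv2.cvtColor(img,cv2.COLOR_RGB2BGR))
def K(i):
    f=200/np.tan(np.radians(i['fov_y'])/2); return np.array([[f,0,i['cx']],[0,f,i['cy']],[0,0,1.]])
def ray(name,uv):
    i=arm.camera_info(name); V=np.array(i['view'])
    p=cv2.undistortPoints(np.array(uv,float).reshape(-1,1,2),K(i),np.array([i['k1'],0,0,0.])).reshape(-1,2)
    d=np.c_[p,np.ones(len(p))]@V[:3,:3]; o=-V[:3,:3].T@V[:3,3]
    return o,d
def onz(name,uv,z):
    o,d=ray(name,uv); return o+d*((z-o[2])/d[:,2])[:,None]
def proj(name,P):
    i=arm.camera_info(name); V=np.array(i['view'])
    return cv2.projectPoints(np.array(P,float).reshape(-1,3),cv2.Rodrigues(V[:3,:3])[0],V[:3,3],K(i),np.array([i['k1'],0,0,0.]))[0].reshape(-1,2)
E
python3 - <<'E'
from h import *
s=arm.get_state(); print({k:np.round(v,3) for k,v in s.items()})
for n in('top','side'): save(n+'0.png',arm.grab_frame(n)); print(arm.camera_info(n))
E
```

```text
{'t': np.float64(0.0), 'q': array([-0.989,  0.359,  0.011, -0.   , -1.224, -0.288]), 'qd': array([-0.   , -0.003,  0.001, -0.   , -0.001, -0.001]), 'joint_efforts': array([-1.0000e-03, -5.8271e+01,  2.9306e+01,  6.9970e+00,  7.0000e-03,
       -0.0000e+00]), 'eef_pos': array([ 0.195, -0.646,  0.248]), 'ee_rot': array([ 3.14 , -0.   , -2.848]), 'force': array([ 0.248,  0.65 , -0.154]), 'moment': array([-0.005,  0.028, -0.031]), 'width': np.float64(0.088)}
{'fov_y': 48.957260313224154, 'cx': 318.68623210859045, 'cy': 202.3310507125488, 'k1': -0.07032938930954369, 'view': array([[ 0.02265196, -0.99972263, -0.00644586,  0.00753143],
       [-0.98833222, -0.02142157, -0.15079968,  0.59158481],
       [ 0.15061977,  0.00978656, -0.98854333,  1.42934066],
       [ 0.        ,  0.        ,  0.        ,  1.        ]])}
{'fov_y': 53.300952966252076, 'cx': 324.35104688989765, 'cy': 200.1162483144419, 'k1': -0.04170264058438746, 'view': array([[-0.84730931, -0.53083604, -0.01673453,  0.49362849],
       [-0.37676578,  0.6229962 , -0.6855095 ,  0.28107673],
       [ 0.37431869, -0.57453358, -0.72787133,  1.01730491],
       [ 0.        ,  0.        ,  0.        ,  1.        ]])}
```

View pics/top0.png

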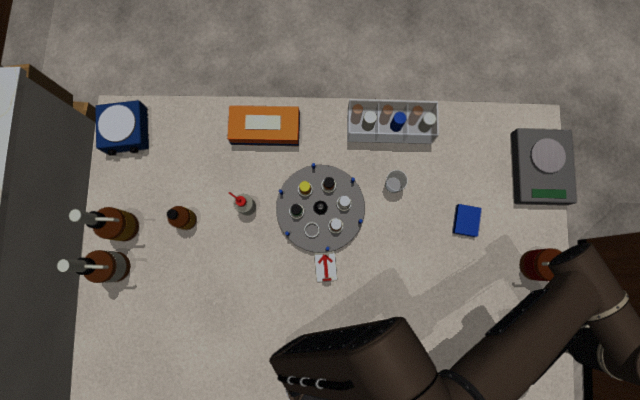

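View pics/side0.png

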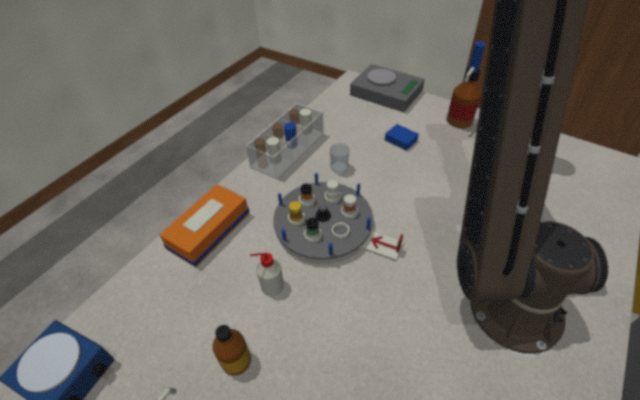

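The top view shows the knob at about (320,207), the yellow cap at the back left (305,187), the arrow at (325,260), the wash bottle at (243,204) and the beaker at (393,185). Next I'll work out the geometry.

```bash
cat >> h.py <<'E'
def blobs(img,lo,hi,box,amin=4):
    hsv=cv2.cvtColor(img,cv2.COLOR_RGB2HSV); m=cv2.inRange(hsv,np.array(lo),np.array(hi))
    k=np.zeros_like(m); x0,y0,x1,y1=box; k[y0:y1,x0:x1]=m[y0:y1,x0:x1]
    n,l,s,c=cv2.connectedComponentsWithStats(k)
    return [(c[j],s[j,4]) for j in range(1,n) if s[j,4]>=amin]
def measure(name,box,C=None):
    img=arm.grab_frame(name)
    y=max(blobs(img,(22,120,100),(35,255,255),box),key=lambda b:b[1])
    Y=onz(name,[y[0]],.103)[0]
    b=blobs(img,(105,120,50),(125,255,255),box)
    P=onz(name,[q[0] for q in b],.075)
    return img,y,Y,b,P
E
python3 - <<'E'
from h import *
img,y,Y,b,P=measure('top',(265,150,372,290))
print('yel',y,Y); 
for q,p in zip(b,P): print(q,p.round(4))
A=np.c_[2*P[:,:2],np.ones(len(P))]; s=np.linalg.lstsq(A,(P[:,:2]**2).sum(1),rcond=None)[0]
C=s[:2]; print('C',C,'r',np.hypot(*(P[:,:2]-C).T), 'ang',np.degrees(np.arctan2(*(P[:,:2]-C).T[::-1])))
r=blobs(img,(0,150,80),(8,255,255),(300,248,345,290))+blobs(img,(172,150,80),(180,255,255),(300,248,345,290))
print('red',r,onz('top',[q[0] for q in r],.014))
k=blobs(img,(0,0,0),(180,255,45),(310,197,332,217)); print('knob',[(q,onz('top',[q[0]],.076)) for q in k])
print('yang',np.degrees(np.arctan2(*(Y[:2]-C)[::-1])),np.hypot(*(Y[:2]-C)))
print('wash',onz('top',[(243,204)],.15),'beaker',onz('top',[(393,185)],.05))
c=cv2.resize(img[150:290,255:415],None,fx=5,fy=4.2857*1.0,interpolation=cv2.INTER_CUBIC) if 0 else cv2.resize(img[150:290,225:415],None,fx=4,fy=4,interpolation=cv2.INTER_CUBIC)
save('crop.png',c)
E
```

```text
yel (array([304.37931034, 185.94252874]), np.int32(87)) [0.63514183 0.06765333 0.103     ]
(array([312.88888889, 164.66666667]), np.int32(9)) [0.7132 0.0425 0.075 ]
(array([352.71428571, 179.        ]), np.int32(7)) [ 0.6673 -0.0906  0.075 ]
(array([280.125, 190.875]), np.int32(8)) [0.6222 0.1486 0.075 ]
(array([360.09090909, 220.63636364]), np.int32(11)) [ 0.5291 -0.1162  0.075 ]
(array([286.81818182, 233.18181818]), np.int32(11)) [0.4829 0.1218 0.075 ]
(array([327. , 248.2]), np.int32(10)) [ 0.4371 -0.01    0.075 ]
C [0.5753786  0.01607159] r [0.14032885 0.14084135 0.14052867 0.14015075 0.14046594 0.14070575] ang [  10.86909584  -49.24878459   70.53919911 -109.25987922  131.19528406
 -169.33572629]
red [(array([325.16853933, 263.41573034]), np.int32(89)), (array([326.4375, 279.375 ]), np.int32(16))] [[ 0.38888117 -0.00553238  0.014     ]
 [ 0.3359527  -0.01087598  0.014     ]]
knob [((array([320.0483871 , 207.44354839]), np.int32(124)), array([[0.5696784 , 0.01548448, 0.076     ]]))]
yang 40.79752838595086 0.07894505148472089
wash [[0.56486683 0.25573059 0.15      ]] beaker [[ 0.65494558 -0.2282966   0.05      ]]
```

View pics/crop.png

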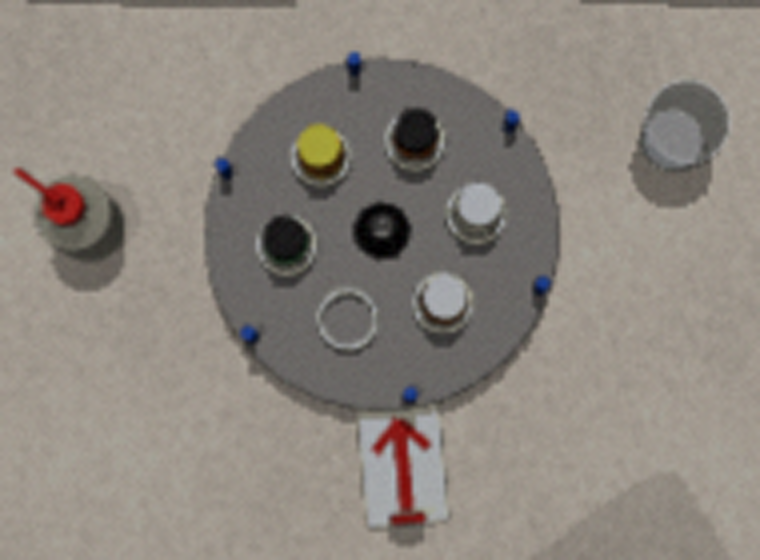

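Post fits and cap agree: the axis is at (0.575, 0.016), the yellow cap is at 40.8° and the front is at about -173.5°. It therefore needs about +145.7° (counterclockwise). I'll push along the front and right side, away from the wash bottle. First I move over the front with the fingers shut.

>>> {"fn": "arm_command", "kwargs": {"motion": [[[-8,11,0],[0,0,0],0],[[-18,24,0],[0,0,0],0],[[-18,24,0],[0,0,0],0],[[-18,24,0],[0,0,0],0],[[-18,24,0],[0,0,0],0],[[-18,24,0],[0,0,0],0],[[-18,24,0],[0,0,0],0],[[-18,24,0],[0,0,0],0],[[-18,24,0],[0,0,0],0],[[-18,24,0],[0,0,0],0],[[-18,24,0],[0,0,0],0],[[-18,24,0],[0,0,0],0],[[-18,24,0],[0,0,0],0],[[-18,24,0],[0,0,0],0],[[-18,24,0],[0,0,0],0],[[-18,24,0],[0,0,0],0],[[-18,24,0],[0,0,0],0],[[-18,24,0],[0,0,0],0],[[-18,24,0],[0,0,0],0],[[-18,24,0],[0,0,0],0]], "newtons": 10}}

```text
t: 1.82
eef_pos: [0.3953, -0.0962, 0.2487]
ee_rot: [3.142, 0.001, -2.848]
force: [1.4, 0.0, -0.0]
width: 0.0003
```

>>> {"fn": "arm_command", "kwargs": {"motion": [[[-18,24,0],[0,0,0],0],[[-18,24,0],[0,0,0],0],[[-18,24,0],[0,0,0],0],[[-9,13,0],[0,0,0],0],[[0,0,0],[0,0,4],0],[[0,0,0],[0,0,4],0],[[0,0,0],[0,0,4],0],[[0,0,0],[0,0,4],0],[[0,0,0],[0,0,4],0],[[0,0,0],[0,0,4],0],[[0,0,0],[0,0,0],0],[[0,0,0],[0,0,0],0]]}}

```text
t: 2.82
eef_pos: [0.4308, 0.0019, 0.2485]
ee_rot: [3.142, -0.0, 3.019]
force: [0.4, 0.0, -0.4]
width: 0.001
```

>>> {"fn": "arm_command", "kwargs": {"motion": [[[0,16,0],[0,0,0],0],[[0,16,0],[0,0,0],0],[[0,0,26],[0,0,0],0],[[0,0,30],[0,0,0],0],[[0,0,30],[0,0,0],0],[[0,0,20],[0,0,0],0],[[0,0,0],[0,0,0],0],[[0,0,0],[0,0,0],0]]}}

```text
t: 3.48
eef_pos: [0.4346, 0.0333, 0.1423]
ee_rot: [-3.14, -0.002, 3.018]
force: [0.9, -0.9, 0.7]
width: 0.0005
```

```bash
python3 - <<'E'
from h import *
s=arm.get_state(); print(s['eef_pos'],s['ee_rot'])
w=arm.grab_frame('wrist'); t=arm.grab_frame('side')
save('m1.png',np.vstack([cv2.resize(w,(480,300)),cv2.resize(t[140:310,220:492],(480,300),interpolation=cv2.INTER_CUBIC)]))
E
```

```text
[0.43458679 0.03331436 0.14231254] [-3.13986354e+00 -1.75193914e-03  3.01831392e+00]
```

View pics/m1.png

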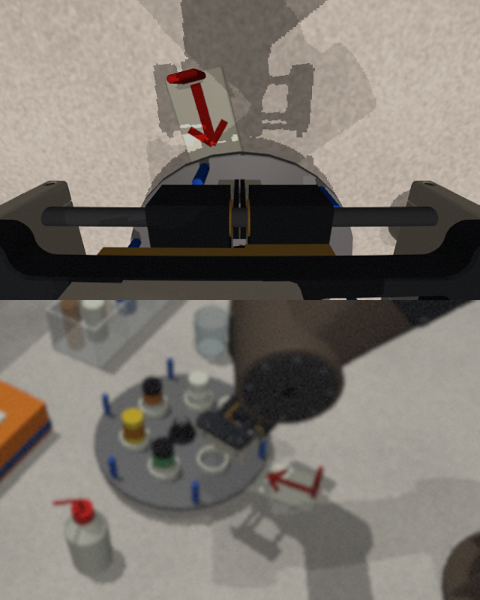

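```bash
python3 - <<'E'
from h import *
i=arm.camera_info('wrist'); T=np.array(i['tool_from_camera']); V=np.linalg.inv(T); print(T.round(3))
P=np.array([[x,y,z] for z in(.022,-.02) for x in(.0095,) for y in(-.04,-.021,.021,.04)])
u=cv2.projectPoints(P,cv2.Rodrigues(V[:3,:3])[0],V[:3,3],K(i),np.array([i['k1'],0,0,0.]))[0].reshape(-1,2)*.75
print(np.c_[P*1e3,u].round(1))
E
```

```text
[[-0.001 -0.956 -0.295  0.081]
 [ 1.    -0.001 -0.001 -0.   ]
 [ 0.    -0.295  0.956 -0.136]
 [ 0.     0.     0.     1.   ]]
[[  9.5 -40.   22.  188.7 180.5]
 [  9.5 -21.   22.  212.8 180.5]
 [  9.5  21.   22.  266.1 180.5]
 [  9.5  40.   22.  290.2 180.4]
 [  9.5 -40.  -20.  173.4 209.3]
 [  9.5 -21.  -20.  204.7 209.4]
 [  9.5  21.  -20.  274.2 209.3]
 [  9.5  40.  -20.  305.6 209.2]]
```

The black jaw blocks look wider than I assumed, so I'll centre between two posts before going down.

>>> {"fn": "arm_command", "kwargs": {"motion": [[[-0.3,9.8,0],[0,0,4],0],[[-0.3,9.8,0],[0,0,4],0],[[-0.3,9.8,0],[0,0,4],0],[[0,0,0],[0,0,0],0],[[0,0,10],[0,0,0],0],[[0,0,10],[0,0,0],0],[[0,0,10],[0,0,0],0],[[0,0,10],[0,0,0],0],[[0,0,7],[0,0,0],0],[[0,0,7],[0,0,0],0],[[0,0,6],[0,0,0],0],[[0,0,0],[0,0,0],0],[[0,0,0],[0,0,0],0]]}}

```text
t: 4.67
eef_pos: [0.4415, 0.0622, 0.0826]
ee_rot: [-3.141, -0.0, 2.807]
force: [0.3, -0.2, -0.3]
width: 0.0007
```

```bash
python3 - <<'E'
from h import *
s=arm.get_state(); print(s['eef_pos'],s['ee_rot'],s['force'])
w=arm.grab_frame('wrist'); t=arm.grab_frame('side')
save('m2.png',np.vstack([cv2.resize(w,(480,300)),cv2.resize(t[170:270,260:420],(480,300),interpolation=cv2.INTER_CUBIC)]))
E
```

```text
[0.44148296 0.06218142 0.08261962] [-3.14130527e+00 -1.30572800e-04  2.80745086e+00] [ 0.29572754 -0.23474571 -0.30153447]
```

View pics/m2.png

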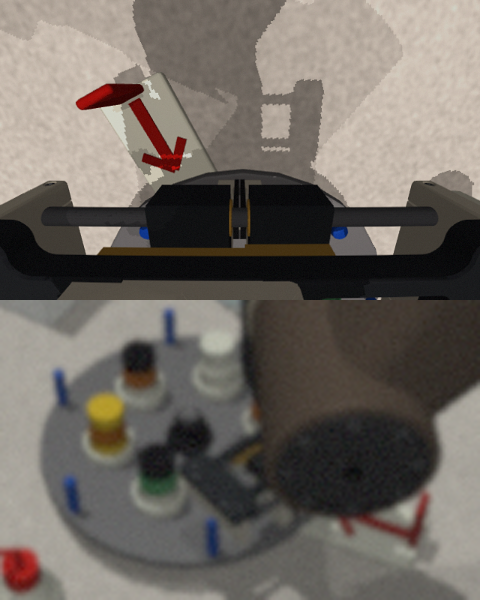

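Nothing is touching (force about 0), and both neighbouring posts are visible outside the jaws. I start the counterclockwise sweep along the rim.

>>> {"fn": "arm_command", "kwargs": {"motion": [[[0,-2.5,0],[0,0,-1],0],[[-0.1,-4.9,0],[0,0,-2],0],[[-0.1,-4.9,0],[0,0,-2],0],[[-0.1,-4.9,0],[0,0,-2],0],[[-0.1,-4.9,0],[0,0,-2],0],[[-0.1,-4.9,0],[0,0,-2],0],[[-0.1,-4.9,0],[0,0,-2],0],[[-0.1,-4.9,0],[0,0,-2],0],[[-0.1,-4.9,0],[0,0,-2],0],[[-0.1,-4.9,0],[0,0,-2],0],[[-0.1,-4.9,0],[0,0,-2],0],[[-0.1,-4.9,0],[0,0,-2],0],[[-0.1,-4.9,0],[0,0,-2],0],[[-0.1,-4.9,0],[0,0,-2],0],[[-0.1,-4.9,0],[0,0,-2],0],[[0,-2.5,0],[0,0,-1],0],[[0,-1.2,0],[0,0,-0.5],0]]}}

```text
t: 6.18
eef_pos: [0.4368, -0.0116, 0.0828]
ee_rot: [3.141, 0.001, -2.943]
force: [0.4, -0.0, -0.2]
width: 0.0009
```

```bash
cat > st.py <<'E'
from h import *
C=np.array([.5754,.0161])
s=arm.get_state(); d=s['eef_pos'][:2]-C; print('t',s['t'],'tcp r',np.hypot(*d),'ang',np.degrees(np.arctan2(d[1],d[0]))%360,'yaw',np.degrees(s['ee_rot'][2])%360,'F',s['force'].round(1) )
for n,box in(('top',(265,150,372,260)),('side',(265,165,380,262))):
    try:
        img,y,Y,b,P=measure(n,box)
        print(n,'yellow ang',np.degrees(np.arctan2(*(Y[:2]-C)[::-1]))%360,'r',np.hypot(*(Y[:2]-C)),y[1])
        v=P[:,:2]-C; v=v[abs(np.hypot(*v.T)-.14)<.012]; print('  posts',(np.degrees(np.arctan2(v[:,1],v[:,0]))%360).round(1))
    except Exception as e: print(n,e)
E
python3 st.py
```

```text
t 6.1833 tcp r 0.14134182782678575 ang 191.31828342140997 yaw 191.3859856914122 F [ 0.4 -0.  -0.2]
top yellow ang 51.52735037988618 r 0.07870291202957913 88
  posts [ 21.2 321.3  81.5 261.4]
side yellow ang 54.883518415232814 r 0.08379505533957429 108
  posts [ 26.3  83.  140.1]
```

Contact works as planned: the platter turned 10.6°, with the post 10° ahead of the TCP. I keep going.

>>> {"fn": "arm_command", "kwargs": {"motion": [[[0,-2.5,0],[0,0,-1],0],[[-0.1,-4.9,0],[0,0,-2],0],[[-0.1,-6.2,0],[0,0,-2.5],0],[[-0.1,-6.2,0],[0,0,-2.5],0],[[-0.1,-6.2,0],[0,0,-2.5],0],[[-0.1,-6.2,0],[0,0,-2.5],0],[[-0.1,-6.2,0],[0,0,-2.5],0],[[-0.1,-6.2,0],[0,0,-2.5],0],[[-0.1,-6.2,0],[0,0,-2.5],0],[[-0.1,-6.2,0],[0,0,-2.5],0],[[-0.1,-6.2,0],[0,0,-2.5],0],[[-0.1,-6.2,0],[0,0,-2.5],0],[[-0.1,-6.2,0],[0,0,-2.5],0],[[-0.1,-6.2,0],[0,0,-2.5],0],[[-0.1,-6.2,0],[0,0,-2.5],0],[[-0.1,-6.2,0],[0,0,-2.5],0],[[-0.1,-6.2,0],[0,0,-2.5],0],[[-0.1,-6.2,0],[0,0,-2.5],0],[[-0.1,-4.9,0],[0,0,-2],0],[[0,-2.5,0],[0,0,-1],0]]}}

```text
t: 7.95
eef_pos: [0.4989, -0.1036, 0.0824]
ee_rot: [3.141, -0.0, -2.139]
force: [-1.1, 1.5, 0.9]
width: 0.0007
```

```bash
python3 st.py
```

```text
t 7.95 tcp r 0.14210971647418189 ang 237.42035354929214 yaw 237.46547857923207 F [-1.1  1.5  0.9]
top yellow ang 93.97177019948815 r 0.0793747151210329 61
  posts [  6.9 306.9  66.5 187. ]
side yellow ang 97.55443159483373 r 0.08546399066680148 125
  posts [307.6  11.8 183.9  69.  126.3]
```

>>> {"fn": "arm_command", "kwargs": {"motion": [[[0,-2.5,0],[0,0,-1],0],[[-0.1,-4.9,0],[0,0,-2],0],[[-0.1,-6.2,0],[0,0,-2.5],0],[[-0.1,-6.2,0],[0,0,-2.5],0],[[-0.1,-6.2,0],[0,0,-2.5],0],[[-0.1,-6.2,0],[0,0,-2.5],0],[[-0.1,-6.2,0],[0,0,-2.5],0],[[-0.1,-6.2,0],[0,0,-2.5],0],[[-0.1,-6.2,0],[0,0,-2.5],0],[[-0.1,-6.2,0],[0,0,-2.5],0],[[-0.1,-4.9,0],[0,0,-2],0],[[0,-2.5,0],[0,0,-1],0],[[0,0,0],[0,0,0],0],[[0,5,0],[0,0,2],0],[[0,5,0],[0,0,2],0],[[0,0,0],[0,0,0],0]]}}

```text
t: 9.38
eef_pos: [0.5478, -0.1237, 0.0825]
ee_rot: [3.141, 0.0, -1.76]
force: [-0.7, 0.2, 0.0]
width: 0.0006
```

```bash
python3 st.py
```

```text
t 9.3833 tcp r 0.14252702445882887 ang 258.8536515017511 yaw 259.18490267604795 F [-0.7  0.2  0. ]
top max() iterable argument is empty
side yellow ang 121.25466658597162 r 0.08574812634736072 130
  posts [333.4 207.9  36.6  93.4 149.6]
```

>>> {"fn": "arm_command", "kwargs": {"motion": [[[0,0,-20],[0,0,0],0],[[0,0,-30],[0,0,0],0],[[0,0,-20],[0,0,0],0],[[-0.4,7.5,0],[0,0,3],0],[[-0.8,14.8,0],[0,0,6],0],[[-0.8,14.8,0],[0,0,6],0],[[-0.8,14.8,0],[0,0,6],0],[[-0.8,14.8,0],[0,0,6],0],[[-0.8,14.8,0],[0,0,6],0],[[-0.8,14.8,0],[0,0,6],0],[[-0.8,14.8,0],[0,0,6],0],[[-0.8,14.8,0],[0,0,6],0],[[-0.8,14.8,0],[0,0,6],0],[[-0.8,14.8,0],[0,0,6],0],[[-0.8,14.8,0],[0,0,6],0],[[0,0,0],[0,0,0],0],[[0,0,0],[0,0,0],0]]}}

```text
t: 10.9
eef_pos: [0.4361, -0.0092, 0.1529]
ee_rot: [3.141, 0.001, -2.957]
force: [0.4, -0.9, 0.3]
width: 0.0005
```

```bash
python3 st.py
```

```text
t 10.9 tcp r 0.14156376817097724 ang 190.28753176616627 yaw 190.5716264878082 F [ 0.4 -0.9  0.3]
top yellow ang 123.17807937437132 r 0.07994400132927895 88
  posts [ 32.3 332.5  92.3 272.1]
side yellow ang 121.42005499220465 r 0.08488067951094473 125
  posts [333.   36.3  93.6 150.2]
```

>>> {"fn": "arm_command", "kwargs": {"motion": [[[0,0,20],[0,0,0],0],[[0,0,20],[0,0,0],0],[[0,0,15],[0,0,0],0],[[0,0,10],[0,0,0],0],[[0,0,5],[0,0,0],0],[[0,-2.5,0],[0,0,-1],0],[[-0.1,-4.9,0],[0,0,-2],0],[[-0.1,-4.9,0],[0,0,-2],0],[[-0.1,-4.9,0],[0,0,-2],0],[[-0.1,-4.9,0],[0,0,-2],0],[[-0.1,-4.9,0],[0,0,-2],0],[[-0.1,-4.9,0],[0,0,-2],0],[[-0.1,-4.9,0],[0,0,-2],0],[[-0.1,-4.9,0],[0,0,-2],0],[[-0.1,-4.9,0],[0,0,-2],0],[[-0.1,-4.9,0],[0,0,-2],0],[[-0.1,-4.9,0],[0,0,-2],0],[[-0.1,-4.9,0],[0,0,-2],0],[[-0.1,-4.9,0],[0,0,-2],0],[[-0.1,-4.9,0],[0,0,-2],0]]}}

```text
t: 12.67
eef_pos: [0.4663, -0.0739, 0.0834]
ee_rot: [-3.141, 0.001, -2.452]
force: [-1.1, 1.7, -0.2]
width: 0.0004
```

>>> {"fn": "arm_command", "kwargs": {"motion": [[[-0.1,-4.9,0],[0,0,-2],0],[[-0.1,-4.9,0],[0,0,-2],0],[[-0.1,-4.9,0],[0,0,-2],0],[[-0.1,-4.9,0],[0,0,-2],0],[[-0.1,-4.9,0],[0,0,-2],0],[[-0.1,-4.9,0],[0,0,-2],0],[[-0.1,-4.9,0],[0,0,-2],0],[[-0.1,-4.9,0],[0,0,-2],0],[[-0.1,-4.9,0],[0,0,-2],0],[[-0.1,-4.9,0],[0,0,-2],0],[[-0.1,-4.9,0],[0,0,-2],0],[[-0.1,-4.9,0],[0,0,-2],0],[[-0.1,-4.9,0],[0,0,-2],0],[[-0.1,-4.9,0],[0,0,-2],0],[[-0.1,-4.9,0],[0,0,-2],0],[[-0.1,-4.9,0],[0,0,-2],0],[[-0.1,-4.9,0],[0,0,-2],0],[[0,-2.5,0],[0,0,-1],0],[[0,-1.2,0],[0,0,-0.5],0],[[0,0,0],[0,0,0],0]]}}

```text
t: 14.33
eef_pos: [0.5378, -0.1203, 0.0829]
ee_rot: [-3.141, 0.0, -1.835]
force: [0.6, 0.5, 0.0]
width: 0.0005
```

```bash
python3 st.py; python3 - <<'E'
from h import *
C=np.array([.5754,.0161])
img=cv2.cvtColor(cv2.imread('pics/top0.png'),cv2.COLOR_BGR2RGB)
hsv=cv2.cvtColor(img,cv2.COLOR_RGB2HSV); print(hsv[252:285:4,310:342:4,1:].tolist()[3])
red=((hsv[...,0]<8)|(hsv[...,0]>172))&(hsv[...,1]>140)&(hsv[...,2]>80)
v,u=np.nonzero(red[252:274,300:345]); P=onz('top',np.c_[u+300,v+252],.014)[:,:2]
L=cv2.fitLine(P.astype(np.float32),cv2.DIST_L2,0,.01,.01).ravel(); print('arrow line ang',np.degrees(np.arctan2(L[1],L[0])),'centroid',P.mean(0),'dir from C',np.degrees(np.arctan2(*(P.mean(0)-C)[::-1]))%360)
v,u=np.nonzero(red[274:290,300:345]); Pt=onz('top',np.c_[u+300,v+274],.05)[:,:2]; print('tab from C',Pt.mean(0),np.degrees(np.arctan2(*(Pt.mean(0)-C)[::-1]))%360)
E
```

```text
t 14.3333 tcp r 0.14144420668326374 ang 254.5964466192642 yaw 254.84269304780332 F [0.6 0.5 0. ]
top yellow ang 182.28310298431654 r 0.0843917997548781 15
  posts [ 23.6 323.4 203.9]
side yellow ang 169.0562419218924 r 0.08232521857907933 113
  posts [ 28.  198.2  85.1 141.8]
[[29, 156], [26, 157], [9, 168], [10, 171], [196, 134], [8, 169], [6, 169], [30, 161]]
arrow line ang 6.6960583 centroid [ 0.39330804 -0.00539871] dir from C 186.7334604909477
tab from C [ 0.3417104  -0.00997754] 186.3673230564669
```

>>> {"fn": "arm_command", "kwargs": {"motion": [[[0,-1.2,0],[0,0,-0.5],0],[[0,-2.5,0],[0,0,-1],0],[[0,-2.5,0],[0,0,-1],0],[[0,-2.5,0],[0,0,-1],0],[[0,-2.5,0],[0,0,-1],0],[[0,-2.5,0],[0,0,-1],0],[[0,-2.5,0],[0,0,-1],0],[[0,-2.5,0],[0,0,-1],0],[[0,-2.5,0],[0,0,-1],0],[[0,-2.5,0],[0,0,-1],0],[[0,-2.5,0],[0,0,-1],0],[[0,-1.2,0],[0,0,-0.5],0],[[0,0,0],[0,0,0],0],[[0,0,0],[0,0,0],0]]}}

```text
t: 15.6
eef_pos: [0.5648, -0.1246, 0.0825]
ee_rot: [-3.141, 0.0, -1.644]
force: [0.4, 0.4, -0.4]
width: 0.0009
```

```bash
python3 st.py
```

```text
t 15.6 tcp r 0.14112287485622294 ang 265.6792038312609 yaw 265.82376905975644 F [ 0.4  0.4 -0.4]
top yellow ang 186.94352780577066 r 0.07702041389412755 20
  posts [334.6  34.6 214.7]
side yellow ang 179.6092531707528 r 0.08153301224720262 115
  posts [210.3  39.7 152.2  96.1]
```

>>> {"fn": "arm_command", "kwargs": {"motion": [[[0,-1.2,0],[0,0,-0.5],0],[[0,-1.2,0],[0,0,-0.5],0],[[0,-1.2,0],[0,0,-0.5],0],[[0,-1.2,0],[0,0,-0.5],0],[[0,0,0],[0,0,0],0],[[0,0,0],[0,0,0],0]]}}

```text
t: 16.2
eef_pos: [0.5694, -0.125, 0.0825]
ee_rot: [-3.141, 0.0, -1.609]
force: [-1.3, -0.2, 0.3]
width: 0.0007
```

```bash
python3 st.py
```

```text
t 16.2 tcp r 0.14121346440662286 ang 267.57793340441503 yaw 267.83368450939145 F [-1.3 -0.2  0.3]
top yellow ang 187.36843265580148 r 0.07704106771818384 21
  posts [335.9  36.1 216.6]
side yellow ang 181.57050541999627 r 0.08118781670693706 104
  posts [337.1 210.4  41.5 153.7  97.1]
```

>>> {"fn": "arm_command", "kwargs": {"motion": [[[0,4,0],[0,0,0],0],[[0,8,0],[0,0,0],0],[[0,0,-10],[0,0,0],0],[[0,0,-30],[0,0,0],0],[[0,0,-40],[0,0,0],0],[[0,0,-40],[0,0,0],0],[[0,0,-40],[0,0,0],0],[[35,0,0],[0,0,0],0],[[35,0,0],[0,0,0],0],[[35,0,0],[0,0,0],0],[[35,0,0],[0,0,0],0],[[35,0,0],[0,0,0],0],[[35,0,0],[0,0,0],0],[[35,0,0],[0,0,0],0],[[35,0,0],[0,0,0],0],[[35,0,0],[0,0,0],0],[[20,0,0],[0,0,0],0],[[0,0,0],[0,0,0],0]]}}

```text
t: 17.8
eef_pos: [0.5433, -0.4632, 0.2425]
ee_rot: [3.141, -0.001, -1.612]
force: [-0.5, 0.6, -0.3]
width: 0.0003
```

```bash
python3 st.py; python3 - <<'E'
from h import *
C=np.array([.5754,.0161])
img,y,Y,b,P=measure('top',(265,150,372,260))
v=P[:,:2]-C; a=np.degrees(np.arctan2(v[:,1],v[:,0])); m=np.degrees(np.angle(np.exp(6j*np.radians(a)).mean()))/6%60; print('post phase',m,'-> yellow',m+150)
A=np.c_[2*P[:,:2],np.ones(len(P))]; print(np.linalg.lstsq(A,(P[:,:2]**2).sum(1),rcond=None)[0][:2],len(P))
hsv=cv2.cvtColor(img,cv2.COLOR_RGB2HSV); red=((hsv[...,0]<8)|(hsv[...,0]>172))&(hsv[...,1]>140)&(hsv[...,2]>80)
r,u=np.nonzero(red[252:274,300:345]); Q=onz('top',np.c_[u+300,r+252],.014)[:,:2].mean(0)-C; print('arrow',np.degrees(np.arctan2(Q[1],Q[0]))%360)
save('end.png',cv2.resize(img[130:300,225:425],(800,680))[:600])
E
```

```text
t 17.8 tcp r 0.4803275269901648 ang 266.1643975249608 yaw 267.6318028577698 F [-0.5  0.6 -0.3]
top yellow ang 186.4105841498453 r 0.08140371258702071 93
  posts [335.6  36.1 275.9  96.3 216.6 156.9]
side yellow ang 182.079605345456 r 0.08105866325466267 112
  posts [337.1 212.9  41.  153.9  97.2]
post phase 36.27966243747235 -> yellow 186.27966243747235
[0.57526143 0.01578656] 6
arrow 186.72206127264886
```

View pics/end.png

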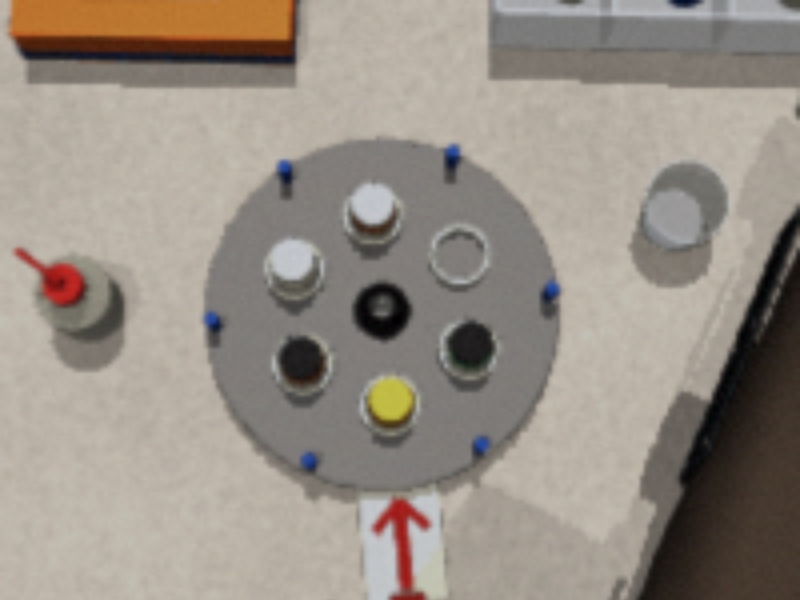

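The yellow cap (390,400) is in line with the knob and the arrow (400,500), within 0.5°. All the bottles are upright in their wells, and the wash bottle and beaker haven't moved. I'm handing the job in.

```bash
python3 -c "
from station import arm
print(arm.get_state()['qd'].round(4)); print(arm.job_done())"
```

```text
[ 0.0214 -0.0113 -0.0064  0.0025  0.0022  0.0004]
the job is handed in; nothing more can be done
None
```

The yellow-capped bottle now stands at the front, in line with the red arrow, and I've handed the job in. I turned the carousel about 145.5° counterclockwise in two gentle pushes on the blue posts. The fingers were shut throughout and gripped nothing. The hand then drew clear, with the job finished at 17.8 s of the 67 s allowed.

- **Alignment:** in the last top view the bottle is at 186.3° by the posts and 186.4° by its cap. The arrow is at 186.7°, so it is within about 0.5°.
- **Scene:** all the bottles stand upright in their wells, and the wash bottle and beaker are where they were. The amber bottle and slide box were outside that last picture, but the arm went nowhere near them.
- **Forces:** every force reading was about 2 N or less. I only read it at the end of each move.
- **Disagreement:** the side camera gave about 182° for the yellow cap. I used the top view instead, because the side camera's cap and post angles were several degrees off throughout.

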